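# Hold the press's key switch turned with the red service key

### The arm

A 6-joint arm with a two-finger parallel gripper is mounted at the origin on a cart in front of the work surface, level with it; the furniture and walls round the work are solid. World frame = base frame: x ahead of the robot, y to its left, z up, the work surface at z = 0. Lengths are in mm, angles in rad, forces in N, time in s.
With the tool pointing down it reaches from about 325 to 775 mm from the base axis. Payload 5.5 kg.
Tool frame: the origin (TCP) lies midway between the tips of the shut fingers; the grasp point (between the pads) lies 19 mm behind it; z points along the fingers, y is the line along which they close (so a half turn about z gives the same grasp; the last joint's range is limited). The gripper opens to 88 mm and grips with 3 to 60 N. Pads are 20 mm wide; open, the fingers measure 115 mm over their backs; the gripper's body (75 mm by 178 mm) begins 61 mm behind the grasp point.
Start: joints at [1.213, 0.091, 1.231, -0, 1.82, -0.057], TCP at [177.775, 573.073, 222.631] pointing down, gripper open.
Joint ranges: [-2.87, 2.87], [-0.86, 2.18], [0.17, 2.46], [-1.51, 4.65], [0.06, 2.69], [-2.65, 2.65]. Speed limits (rad/s): [2.57, 2.57, 3.01, 3.14, 3.14, 3.14].

### API

Orientations are given as a unit quaternion [x, y, z, w].
In Python, from rig import manip gives the robot as it stands.
- The arm moves only by the tool servo_tool, never from a script. Its argument "rows" is a list of rows, each a list of 3 entries, a list of its own where there are three numbers: the shift along the tool's x, y, z in m, then the turn about the tool's z in rad, then the opening, from -1 (shut) to 1 (fully open). A call has 1 to 5 rows; each row is the pose to reach, as a shift and turn from the pose commanded when the call began, along the tool's axes at that moment; what a row does not reach only later rows make up. A row lasts 1/8 s, in which the tool goes at most 62.5 mm and 10.7 degrees, less where a joint would pass 70% of its speed; a pose out of reach is approached as far as the arm can. A call with a gripper value outside its range is refused whole. The fingers move at their own pace and stop on an object; "newtons" is the grip in N (left out, the last holds). Time passes only in rows, so rows that repeat a pose let the fingers close. It gives the time, the measured TCP pose, the force, the opening and the grip force at its end, in the units of the state.
- manip.get_obs(): the state, without advancing time (a new reading comes with each control period).
- manip.capture(name): name is "scene" or "top"; returns a dict with "img" (400x640x3 uint8, blue, green, red), "depth" (400x640 float32, mm along the optical axis (not along the pixel's ray), 0 where there is no reading), "fx", "fy", "cx", "cy" (pixels), "eye" and "orientation" of the camera in the world. Camera axes: x right, y up, looking along -z (the intrinsics and any distortion apply to the point x, -y, -z); pixel columns grow to the right and rows downward; lengths in mm; the calibration is good to about 2 mm. A picture is of the moment at which its call begins.
- manip.finish_job(): hands the job in; it is judged then, once.
The state is a dict: "time": time; "joint_pos": joint angles; "qvel": joint speeds; "effort": joint torques, N m; "position": TCP position; "ee_rot": TCP orientation; "force": force on the tool from outside, world axes, zero at the start; "ft_torque": the same for the moment, N m; "opening": opening from 0.0 (shut) to 1.0 (fully open); "finger_force": force on a finger pad.
Only numpy, scipy, OpenCV 4.12 (cv2) and the standard library are available. Lean on these libraries where they do the work, as an engineer would, in place of code of your own. Each camera call takes 0.05 s, during which the arm holds its last target. There are 200 camera calls.

### The job

Pull the blue-fronted drawer of the small key cabinet out to its stop and leave it open, then take the red service key (not the blue one, which stays in its place) and push it fully home into the brass lock of the grey key switch, working it past the sticky pins. Turn it a quarter turn clockwise seen from above, and finish while still gripping the key and holding the lock turned against its return spring. Do not push the other things on the board about.

Things in the scene. Friction and masses are not known exactly. Their poses are not given: they have to be found in the camera images.
- key_switch: Grey key switch, 100 x 100 x 47 mm high, fixed on the board, brass lock core in its top; origin at the centre of its underside. A steel plate with a round 36 mm opening surrounds the core and stands 2.5 mm above it.
- key_cabinet: Grey box 130 deep x 190 wide x 92 mm high with one blue-fronted drawer, fixed on the board; origin at the centre of its underside, front towards its -x. The keys inside are covered while the drawer is shut; fully open they stand 60 mm in front of the grey box. The drawer's side walls end 49 mm, its front 89 mm above the board.
- drawer (a joint): Drawer of the key cabinet, m: 0 shut (as it starts), 0.095 at its stop; it stays where it is left (about 3 to 5 N to slide it).
- drawer_handle (a point): Middle of the drawer's steel bar handle: round bar 10 mm thick, 90 mm long along this point's y, 35 mm clear gap behind it, 58 mm above the board and 34 mm below the cabinet's top. The drawer slides out along this point's -x (level, roughly towards the robot). Moves with the drawer.
- key_rest (a point): Centre of the top of the black key rest in the drawer, 35.5 mm above the board, axes as the handle's, 85 mm behind the handle bar (+x). Two slots, 35 mm to either side along y, hold the two keys upright, blades down, bow width along x; which key is in which slot varies. Moves with the drawer.
- red_key_bow (a point): Grip point on the red key's plastic bow (head), on its centre line, 26 mm above the bow's underside, 14 mm below its top. Bow 30 mm wide (x), 12 thick (y), 40 high (z); grip across y. Blade below: 18 mm (x), 6 (y), 24 long, last 4 mm narrowed to 14 x 4; 40 g. z points from blade to bow. Same after a half turn about z; enters the lock either way round.
- red_key_tip (a point): Middle of the end of the red key's blade, 50 mm below the grip point on the centre line; same axes.
- blue_key_bow (a point): The same point of the blue key, alike but for the blue bow, 70 mm from the red one. To be left in its slot (26 mm above the top of the rest).
- lock_slot (a point): Centre of the mouth of the slot in the brass core, 44.5 mm above the board, z up. Slot 20 mm (x) by 8 mm (y), mouth bevelled 2 mm. Facing pairs of sprung sticky pins at 9 and 17 mm depth stand 2 mm into its narrow ends; the blade passes them with 3 to 15 N of push. Fully home the bow rests on the core: tip 24 mm below, grip point 26 mm above this point. Turns with the core.
- lock_core (a joint): Turn of the lock core, rad: 0 at rest, growing clockwise seen from above, stop at 1.55. A spring (0.06 N m per rad) turns it back when let go. The key has about 0.12 rad of play in the slot, so the key turns that much farther than the core.
- white_jar: Bystander, to be left alone: white lidded jar, 70 mm across, 57 mm high; origin at its underside.
- thread_reel_2: Bystander, to be left alone: white thread reel, 35 mm across, 46 mm high; origin at its underside.
- masking_tape: Bystander, to be left alone: roll of masking tape lying flat, 100 mm across, 25 mm high; origin at its underside.
- thread_box: Bystander, to be left alone: small cardboard thread box, 45 x 70 x 33 mm high; origin at its underside.
- clip_peg_3: Bystander, to be left alone: red spring clothes peg lying flat, 18 x 72 x 11 mm high; origin at its underside.

How it is judged:
By the outcome, as a careful person would: the job done as asked, in the order asked, and still so for the second after the job is handed in, while the arm keeps its last pose, push and grip.
It also fails if it takes over 64 s, if anything falls off the work surface, if the arm or the gripper's body presses on something with over 40 N, if the wrist force passes 120 N, or if a joint passes its speed limit or range.

## Working session

There is one attempt and no reset: what is moved stays moved. The work goes in short steps, Python scripts to look and compute and a tool call to move; the robot and the scene stay as the last step left them, time stands still between calls to the robot, and variables do not carry over. Pictures are saved under pics/ and viewed, at most 10 in all, crops included, and the job is handed in when it is done.

Besides the shell and the picture viewer there is one more tool, called after "Call:" as a command line: name --argument value ..., lists and objects as JSON in quotes. servo_tool: Moves the arm, as the interface text tells. Its arguments: {"type":"object","properties":{"rows":{"type":"array","items":{"type":"array"}},"newtons":{"type":"number"}},"required":["rows"]}

```bash
mkdir -p pics; ls; cat > h.py <<'E'
import numpy as np, cv2
from scipy.spatial.transform import Rotation as R
from rig import manip
def cap(n):
    c=manip.capture(n)
    return c
def pts(c):
    d=c["depth"]; v,u=np.mgrid[:d.shape[0],:d.shape[1]]
    x=(u-c["cx"])/c["fx"]; y=(v-c["cy"])/c["fy"]
    P=np.stack([x*d,-y*d,-d],-1)
    return P@R.from_quat(c["orientation"]).as_matrix().T+np.array(c["eye"])
def ray(c,u,v,z):
    x=(u-c["cx"])/c["fx"]; y=(v-c["cy"])/c["fy"]
    r=R.from_quat(c["orientation"]).apply([x,-y,-1]); e=np.array(c["eye"])
    return e+r*(z-e[2])/r[2]
E
python3 - <<'E'
from h import *
for n in ("scene","top"):
    c=cap(n); cv2.imwrite(f"pics/{n}0.png",c["img"]); np.savez(f"{n}0.npz",**c)
    print(n,c.keys(),c["eye"],c["orientation"],c["fx"],c["cx"],c["cy"])
o=manip.get_obs();print(o)
E
```

```text
pics
scene dict_keys(['img', 'depth', 'fx', 'fy', 'cx', 'cy', 'eye', 'orientation']) [ -52.21298936 -261.55484055  763.90757755] [ 0.31817552 -0.17425296 -0.45122779  0.81534883] 368.87711336484017 316.8828777226247 202.29755821734994
top dict_keys(['img', 'depth', 'fx', 'fy', 'cx', 'cy', 'eye', 'orientation']) [ 444.07317262   84.26654918 1218.14492341] [-0.02379337  0.01134425  0.71003764 -0.70367019] 405.8602368673123 314.3038558873488 196.71781069163782
{'time': 0.1, 'joint_pos': array([ 1.21333441e+00,  9.17852797e-02,  1.23173158e+00,  3.33722106e-06,
        1.81981145e+00, -5.67085143e-02]), 'qvel': array([ 0.00031779, -0.00207196, -0.00354746, -0.00071315, -0.00058111,
        0.00096734]), 'effort': array([ 1.46943821e-03, -4.47857738e+01, -4.07570457e+01,  7.00226217e-02,
        2.83788104e-02, -1.16178157e-04]), 'position': array([177.65790388, 572.82142587, 221.63807117]), 'ee_rot': array([ 1.49810129e-01,  9.88714404e-01, -8.48953496e-04, -1.80015500e-04]), 'force': array([-0.48892572, -0.31605386, -0.66351083]), 'ft_torque': array([ 0.03821978, -0.0350568 , -0.00932375]), 'finger_force': 0.0, 'opening': 0.998744574762368}
```

View pics/scene0.png

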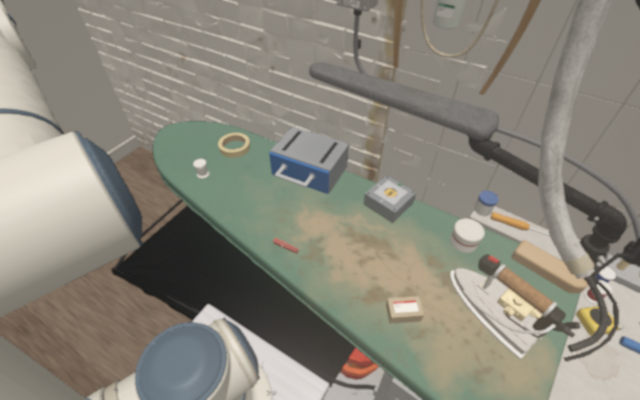

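View pics/top0.png

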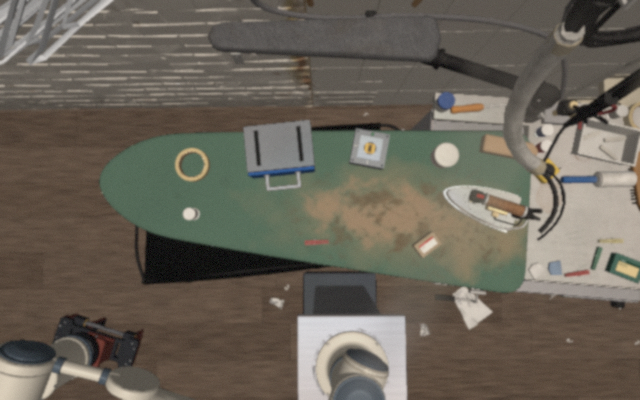

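The scene view shows the blue-fronted cabinet at (310,160), its handle at (295,178) and the key switch at (390,198). In the top view the cabinet spans (245–313, 122–175), the handle is at (284,186) and the switch at (370,148). The jar, reel, tape, box and peg are all well clear of the work.

```bash
python3 - <<'E'
from h import *
for n in ("top","scene"):
    c=dict(np.load(f"{n}0.npz")); P=pts(c); d=c["depth"]>0; z=P[...,2]; x=P[...,0];y=P[...,1]
    def box(m,name):
        m=cv2.morphologyEx(m.astype(np.uint8),cv2.MORPH_OPEN,np.ones((3,3)))
        k,l,s,ce=cv2.connectedComponentsWithStats(m)
        for i in range(1,k):
            if s[i,4]>60:
                q=P[l==i]; r=cv2.minAreaRect(q[:,:2].astype(np.float32)); print(n,name,s[i,4],np.round(r[0],1),np.round(r[1],1),round(r[2],2),"z",np.round(np.median(q[:,2]),1))
    reg=d&(x>350)&(x<800)&(y>-150)&(y<450)
    box(reg&(z>84)&(z<100),"cab"); box(reg&(z>38)&(z<53),"sw")
    m=reg&(z>45)&(z<72)&(x<650)&(y>50)
    print(n,"handle pts",m.sum())
    print("overhead z in x>500", [ (int(a),int(np.max(z[d&(abs(x-a)<20)&(y>-150)&(y<400)],initial=-9))) for a in range(500,1000,50)])
    # blue front hsv
    h=cv2.cvtColor(c["img"],cv2.COLOR_BGR2HSV)
    b=(h[...,0]>100)&(h[...,0]<125)&(h[...,1]>120)&reg
    print("blue",b.sum(),np.round(P[b].mean(0)) if b.any() else 0)
# handle in top by brightness below cabinet
c=dict(np.load("top0.npz"))
g=c["img"][165:195,258:310]; cv2.imwrite("pics/hcrop.png",np.hstack([cv2.resize(g,None,fx=7,fy=7,interpolation=0),cv2.resize(c["img"][125:171,348:393],None,fx=6,fy=4.565,interpolation=0)[:210]]))
E
```

```text
top cab 3313 [640.4 202.8] [140.5 189.8] 5.25 z 91.7
top sw 1139 [644.  -57.5] [100.3 101.7] 78.8 z 45.4
top handle pts 274
overhead z in x>500 [(500, 7), (550, 92), (600, 880), (650, 887), (700, 98), (750, -9), (800, -9), (850, 177), (900, 181), (950, 181)]
blue 267 [573. 197.  80.]
scene cab 2113 [637.4 203.2] [142.5 191.7] 5.0 z 90.5
scene sw 1019 [640.9 -57.4] [100.8 103.9] 79.4 z 44.3
scene sw 64 [574.2 124.2] [ 9.5 45. ] 12.0 z 44.9
scene handle pts 643
overhead z in x>500 [(500, 62), (550, 90), (600, 94), (650, 95), (700, 94), (750, -9), (800, -9), (850, 175), (900, 177), (950, 438)]
blue 120 [570. 199.  87.]
```

View pics/hcrop.png

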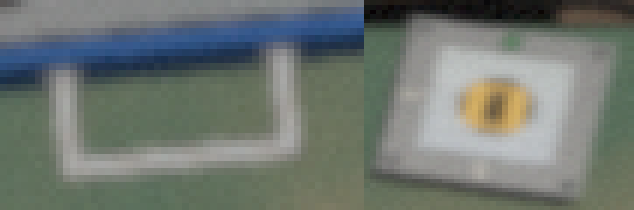

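```bash
python3 - <<'E'
from h import *
for n in ("top","scene"):
    c=dict(np.load(f"{n}0.npz")); P=pts(c)
    m=(P[...,2]>48)&(P[...,2]<70)&(abs(P[...,0]-529)<14)&(abs(P[...,1]-193)<55)
    q=P[m]; r=cv2.minAreaRect(q[:,:2].astype(np.float32)); print(n,m.sum(),r,q.mean(0))
c=dict(np.load("top0.npz"))
for u,v in ((68,163),(293,150)): print(ray(c,258+u/7-.5,165+v/7-.5,60))
u,v=348+(493-364)/6-.5,125+107/4.565-.5
print("core",ray(c,u,v,45))
for n,(x0,y0,x1,y1) in (("top",(355,133,385,163)),("scene",(372,180,410,205))):
    c=dict(np.load(f"{n}0.npz")); h=cv2.cvtColor(c["img"],cv2.COLOR_BGR2HSV)
    m=np.zeros(h.shape[:2],bool); m[y0:y1,x0:x1]=((h[...,1]>90)&(h[...,0]<35)&(h[...,0]>10))[y0:y1,x0:x1]
    m=cv2.morphologyEx(m.astype(np.uint8),cv2.MORPH_CLOSE,np.ones((5,5)))
    v,u=np.nonzero(m); print(n,m.sum(),ray(c,u.mean(),v.mean(),44.5))
E
```

```text
top 138 ((531.9963989257812, 194.15283203125), (98.03418731689453, 20.050477981567383), 89.38064575195312) [531.94530592 196.21102064  61.25158544]
scene 140 ((533.1298217773438, 192.24217224121094), (23.341732025146484, 99.23699188232422), 4.714720249176025) [527.9463195  193.00774616  59.72820749]
[528.6864944  239.20077147  60.        ]
[533.10831248 146.95334446  60.        ]
core [642.88657536 -55.44053558  45.        ]
top 88 [643.94028062 -56.9977763   44.5       ]
scene 62 [642.52912861 -57.16865481  44.5       ]
```

Call:
servo_tool --rows '[[[-0.449,-0.258,0.05],1.178,-0.32],[[-0.449,-0.258,0.05],1.178,-0.32],[[-0.449,-0.258,0.05],1.178,-0.32],[[-0.449,-0.258,0.05],1.178,-0.32],[[-0.449,-0.258,0.05],1.178,-0.32]]'

```text
time: 0.72
position: [390.4, 343.4, 192.0]
ee_rot: [0.583, 0.813, -0.0, -0.0]
force: [0.4, 1.4, -0.3]
opening: 0.47
finger_force: 0.0
```

```bash
cat >> h.py <<'E'
def to(x,y,z,yaw,o=None):
    """tool shift (mm) and turn to bring the TCP to x,y,z with tool y at world angle yaw (deg)"""
    o=o or manip.get_obs(); r=R.from_quat(o["ee_rot"]); d=r.inv().apply(np.array([x,y,z])-o["position"])
    ty=r.apply([0,1,0]); a=np.degrees(np.arctan2(ty[1],ty[0])); t=-((yaw-a+90)%180-90)
    print("t",round(o["time"],2),"pos",np.round(o["position"],1),"yaw",round(a,1),"tilt",np.round(r.apply([0,0,1])[:2],4),"F",np.round(o["force"],1),"T",np.round(o["ft_torque"],2),"op",round(o["opening"]*88,1),"ff",round(o["finger_force"],1),"j6",round(o["joint_pos"][5],2))
    print("shift",np.round(d,1),"turn",round(np.radians(t),3))
E
python3 -c "
from h import *
to(530,193,170,5.2)"
```

```text
t 0.72 pos [390.4 343.4 192. ] yaw 18.7 tilt [-0.0003 -0.0002] F [ 0.4  1.4 -0.3] T [-0.04  0.05 -0.01] op 41.4 ff 0.0 j6 0.33
shift [-187.3   84.    22. ] turn 0.236
```

Call:
servo_tool --rows '[[[-0.187,0.084,0.022],0.236,-0.32],[[-0.187,0.084,0.022],0.236,-0.32],[[-0.187,0.084,0.022],0.236,-0.32],[[-0.187,0.084,0.022],0.236,-0.32],[[-0.187,0.084,0.022],0.236,-0.32]]'

```text
time: 1.35
position: [529.9, 195.3, 169.8]
ee_rot: [0.673, 0.74, -0.001, -0.001]
force: [0.1, 0.8, 0.3]
opening: 0.339
finger_force: 0.0
```

```bash
python3 -c "
from h import *
to(530,193,42,5.2)"
```

```text
t 1.35 pos [529.9 195.3 169.8] yaw 5.4 tilt [-0.0018 -0.    ] F [0.1 0.8 0.3] T [-0.05  0.09 -0.04] op 29.9 ff 0.0 j6 0.2
shift [-2.300e+00  1.000e-01  1.278e+02] turn 0.004
```

Call:
servo_tool --rows '[[[-0.002,0,0.06],0,-0.32],[[-0.002,0,0.105],0,-0.32],[[-0.002,0,0.128],0,-0.32],[[-0.002,0,0.128],0,-0.32],[[-0.002,0,0.128],0,-0.32]]'

```text
time: 1.98
position: [530.3, 195.2, 44.5]
ee_rot: [0.672, 0.741, 0.001, 0.0]
force: [0.4, 0.3, 0.6]
opening: 0.34
finger_force: 0.0
```

Call:
servo_tool --rows '[[[0,0,0],0,-1],[[0,0,0],0,-1],[[0,0,0],0,-1]]' --newtons 20

```text
time: 2.35
position: [529.1, 194.0, 43.8]
ee_rot: [0.672, 0.74, -0.001, -0.001]
force: [-7.3, -0.1, 6.3]
opening: 0.11
finger_force: 20.0
```

```bash
python3 -c "
from h import *
o=manip.get_obs(); p=o['position']; a=np.radians(5.2)
to(p[0]-100*np.cos(a),p[1]-100*np.sin(a),p[2],5.2)"
```

```text
t 2.35 pos [529.1 194.   43.8] yaw 5.5 tilt [-0.002   0.0004] F [-7.3 -0.1  6.3] T [-0.18  1.32 -0.04] op 9.7 ff 20.0 j6 0.19
shift [   0.6 -100.     0.2] turn 0.006
```

Call:
servo_tool --rows '[[[0,-0.02,0],0,-1],[[0,-0.04,0],0,-1],[[0,-0.06,0],0,-1],[[0,-0.075,0],0,-1],[[0,-0.087,0],0,-1]]'

```text
time: 2.98
position: [444.5, 186.1, 43.9]
ee_rot: [0.672, 0.74, 0.002, 0.001]
force: [4.8, 3.0, -1.0]
opening: 0.106
finger_force: 20.0
```

Call:
servo_tool --rows '[[[0,-0.005,0],0,-1],[[0,-0.009,0],0,-1],[[0,-0.012,0],0,-1],[[0,-0.012,0],0,-1]]'

```text
time: 3.48
position: [434.5, 185.2, 43.8]
ee_rot: [0.672, 0.74, 0.003, 0.002]
force: [11.8, 5.8, -1.9]
opening: 0.108
finger_force: 20.0
```

```bash
python3 -c "
from h import *
to(530-95,193-8.6,44,5.2)"
```

```text
t 3.48 pos [434.5 185.2  43.8] yaw 5.5 tilt [0.0075 0.0025] F [11.8  5.8 -1.9] T [ 0.88 -1.86 -0.01] op 9.5 ff 20.0 j6 0.23
shift [-0.8  0.4 -0.2] turn 0.006
```

Call:
servo_tool --rows '[[[0,-0.003,0],0,-1],[[0,-0.005,0],0,-1],[[0,-0.005,0],0,-1]]'

```text
time: 3.85
position: [434.5, 185.1, 43.8]
ee_rot: [0.673, 0.74, 0.008, 0.006]
force: [35.0, 8.4, -15.8]
opening: 0.108
finger_force: 20.0
```

Call:
servo_tool --rows '[[[0,0.005,0],0,-0.4],[[0,0.006,0],0,-0.32],[[0,0.006,0],0,-0.32]]'

```text
time: 4.22
position: [431.9, 184.0, 42.0]
ee_rot: [0.672, 0.74, -0.001, -0.0]
force: [-0.1, 0.5, -0.6]
opening: 0.336
finger_force: 0.0
```

Call:
servo_tool --rows '[[[0,0,-0.05],0,-0.32],[[0,0,-0.1],0,-0.32],[[0,0,-0.15],0,-0.32],[[-0.06,0,-0.18],0,-0.32],[[-0.12,0,-0.18],0,-0.32]]'

```text
time: 4.85
position: [444.3, 66.0, 225.4]
ee_rot: [0.671, 0.741, 0.001, 0.001]
force: [0.5, -0.3, -0.5]
opening: 0.346
finger_force: 0.0
```

```bash
python3 - <<'E'
from h import *
to(0,0,0,5.2)
ims=[]
for n in ("scene","top"):
    c=cap(n); np.savez(f"{n}1.npz",**c)
    x0,y0=((230,110),(230,110))[n=="top"]; ims.append(cv2.resize(c["img"][y0:y0+110,x0:x0+100],None,fx=4,fy=4,interpolation=0))
cv2.imwrite("pics/open.png",np.hstack(ims))
E
```

```text
t 4.85 pos [444.3  66.  225.4] yaw 5.7 tilt [0.0041 0.0001] F [ 0.5 -0.3 -0.5] T [-0.1   0.04 -0.04] op 30.5 ff 0.0 j6 -0.03
shift [ -21.4 -449.6  223.6] turn 0.009
```

View pics/open.png

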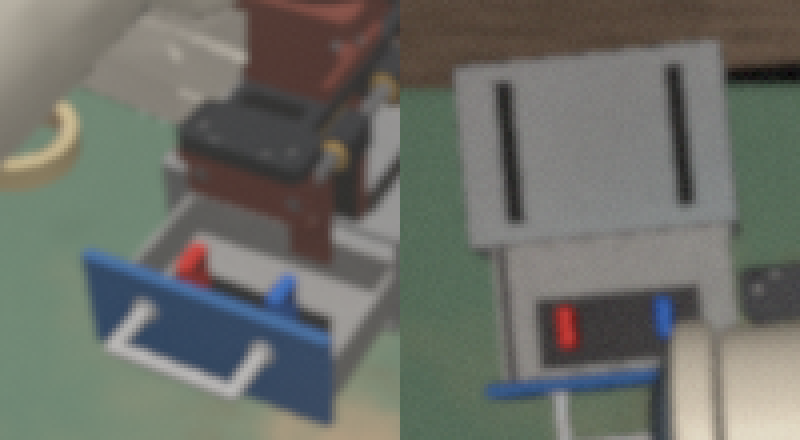

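Left crop (scene view): the drawer is open with the red key on its left (+y) side and the blue key on its right. Right crop (top view): red bow at about (565,328), blue at (664,316), partly beside the arm. The pull force rose to 35 N with no further motion, so the drawer is at its stop.

```bash
python3 - <<'E'
from h import *
for n in ("top","scene"):
    c=dict(np.load(f"{n}1.npz")); h=cv2.cvtColor(c["img"],cv2.COLOR_BGR2HSV); P=pts(c)
    m=((h[...,0]<8)|(h[...,0]>172))&(h[...,1]>150)&(h[...,2]>100)
    m&=(abs(P[...,0]-515)<50)&(abs(P[...,1]-225)<40)
    v,u=np.nonzero(m)
    if n=="top": q=np.array([ray(c,a,b,75.5) for a,b in zip(u,v)])
    else: q=P[m]; q=q[q[:,2]>70]
    r=cv2.minAreaRect(q[:,:2].astype(np.float32)); print(n,len(q),q.mean(0),r)
    b=(h[...,0]>100)&(h[...,0]<125)&(h[...,1]>120)&(abs(P[...,0]-460)<30)
    print("front",P[b][:,0].mean() if b.any() else 0)
to(515,227,150,95.2)
E
```

```text
top 49 [517.24353551 226.14347877  75.5       ] ((517.937744140625, 226.3703155517578), (28.871789932250977, 13.602319717407227), 7.9189839363098145)
front 476.1980314177041
scene 21 [513.76614349 223.65711597  73.2738173 ] ((513.8185424804688, 223.07369995117188), (22.457660675048828, 8.033822059631348), 6.51642370223999)
front 473.95795313549854
t 4.95 pos [444.1  61.7 223.3] yaw 5.1 tilt [ 0.0009 -0.0022] F [-0.1  0.7 -0.3] T [-0.03  0.06 -0.02] op 29.8 ff 0.0 j6 -0.03
shift [158.5  85.3  73. ] turn 1.569
```

Call:
servo_tool --rows '[[[0.16,0.085,0.06],-1.573,0],[[0.16,0.085,0.06],-1.573,0],[[0.16,0.085,0.06],-1.573,0],[[0.16,0.085,0.06],-1.573,0],[[0.16,0.085,0.06],-1.573,0]]'

```text
time: 5.58
position: [511.9, 235.5, 160.5]
ee_rot: [0.261, 0.965, -0.001, -0.002]
force: [0.4, -0.6, 0.1]
opening: 0.499
finger_force: 0.0
```

```bash
python3 -c "
from h import *
to(516,226,150,95.2)"
```

```text
t 5.58 pos [511.9 235.5 160.5] yaw 59.7 tilt [-0.004  -0.0014] F [ 0.4 -0.6  0.1] T [-0.05  0.02  0.05] op 44.0 ff 0.0 j6 -0.67
shift [-8.3 -6.2 10.5] turn -0.619
```

Call:
servo_tool --rows '[[[-0.008,-0.006,0.01],-0.619,0],[[-0.008,-0.006,0.01],-0.619,0],[[-0.008,-0.006,0.01],-0.619,0],[[-0.008,-0.006,0.01],-0.619,0],[[-0.008,-0.006,0.01],-0.619,0]]'

```text
time: 6.2
position: [516.2, 225.3, 151.9]
ee_rot: [-0.041, 0.999, -0.0, -0.001]
force: [0.2, 0.1, 0.6]
opening: 0.501
finger_force: 0.0
```

```bash
python3 -c "
from h import *
to(516,226,43,95.2)
for n in ('top','scene'):
    c=cap(n); h=cv2.cvtColor(c['img'],cv2.COLOR_BGR2HSV); P=pts(c)
    m=((h[...,0]<8)|(h[...,0]>172))&(h[...,1]>150)&(abs(P[...,0]-515)<50)&(abs(P[...,1]-225)<40)
    print(n,m.sum(),P[m].mean(0) if m.any() else 0)
"
```

```text
t 6.2 pos [516.2 225.3 151.9] yaw 94.7 tilt [-0.0015 -0.0004] F [0.2 0.1 0.6] T [0.04 0.03 0.05] op 44.1 ff 0.0 j6 -1.3
shift [-1.000e-01  7.000e-01  1.089e+02] turn -0.009
top 0 0
scene 27 [513.05493537 223.26838599  70.48849857]
```

Call:
servo_tool --rows '[[[0,0.0005,0.05],-0.009,0],[[0,0.0005,0.09],-0.009,0],[[0,0.0005,0.109],-0.009,0],[[0,0.0005,0.109],-0.009,0],[[0,0.0005,0.109],-0.009,0]]'

```text
time: 6.92
position: [517.9, 225.7, 45.6]
ee_rot: [-0.045, 0.999, 0.0, 0.001]
force: [-0.6, -0.7, 0.8]
opening: 0.503
finger_force: 0.0
```

Call:
servo_tool --rows '[[[0,0,0],0,-0.6],[[0,0,0],0,-0.75],[[0,0,0],0,-1],[[0,0,0],0,-1],[[0,0,0],0,-1]]' --newtons 8

```text
time: 7.55
position: [517.0, 225.8, 43.8]
ee_rot: [-0.046, 0.999, 0.001, 0.0]
force: [0.5, 2.9, 1.3]
opening: 0.136
finger_force: 8.0
```

```bash
python3 -c "
from h import *
to(516,226,43,95.2)"
```

```text
t 7.55 pos [517.  225.8  43.8] yaw 95.2 tilt [0.0003 0.0011] F [0.5 2.9 1.3] T [ 0.58 -0.   -0.04] op 12.0 ff 8.0 j6 -1.31
shift [0.9 0.3 0.8] turn 0.001
```

Call:
servo_tool --rows '[[[0,0,0],0,-1],[[0,0,0],0,-1],[[0,0,-0.02],0,-1],[[0,0,-0.06],0,-1],[[0,0,-0.11],0,-1]]' --newtons 45

```text
time: 8.18
position: [516.0, 224.0, 152.8]
ee_rot: [-0.045, 0.999, -0.001, -0.002]
force: [0.6, 0.4, -0.2]
opening: 0.13
finger_force: 45.0
```

Call:
servo_tool --rows '[[[0,0,-0.03],0,-1],[[0,0,-0.03],0,-1]]'

```text
time: 8.43
position: [518.1, 225.0, 186.3]
ee_rot: [-0.045, 0.999, 0.0, 0.002]
force: [-0.5, -0.6, -0.7]
opening: 0.134
finger_force: 45.0
```

```bash
python3 -c "
from h import *
to(643,-57,175,79.1)"
```

```text
t 8.43 pos [518.1 225.  186.3] yaw 95.2 tilt [0.0048 0.0005] F [-0.5 -0.6 -0.7] T [ 0.03 -0.03 -0.02] op 11.8 ff 45.0 j6 -1.31
shift [ -98.9 -292.1   11.8] turn 0.281
```

Call:
servo_tool --rows '[[[-0.099,-0.292,0.005],0.281,-1],[[-0.099,-0.292,0.005],0.281,-1],[[-0.099,-0.292,0.005],0.281,-1],[[-0.099,-0.292,0.005],0.281,-1],[[-0.099,-0.292,0.005],0.281,-1]]'

```text
time: 9.05
position: [641.6, -59.0, 175.3]
ee_rot: [0.095, 0.995, -0.0, -0.002]
force: [0.2, 0.5, -0.4]
opening: 0.134
finger_force: 45.0
```

Call:
servo_tool --rows '[[[0,0,0],0,-1],[[0,0,0],0,-1]]'

```text
time: 9.3
position: [641.2, -56.4, 176.2]
ee_rot: [0.095, 0.995, 0.0, -0.002]
force: [0.8, -0.1, 0.5]
opening: 0.137
finger_force: 45.0
```

```bash
python3 - <<'E'
from h import *
to(643,-57,120,79.1)
ims=[]
for n in ("scene","top"):
    c=cap(n); np.savez(f"{n}2.npz",**c)
    x0,y0=(330,130) if n=="scene" else (320,100); ims.append(cv2.resize(c["img"][y0:y0+110,x0:x0+100],None,fx=4,fy=4,interpolation=0))
cv2.imwrite("pics/held.png",np.hstack(ims))
E
```

```text
t 9.3 pos [641.2 -56.4 176.2] yaw 79.1 tilt [-0.0037  0.0006] F [ 0.8 -0.1  0.5] T [-0.03 -0.   -0.01] op 12.0 ff 45.0 j6 -1.52
shift [-2.1 -0.2 56.2] turn -0.0
```

View pics/held.png

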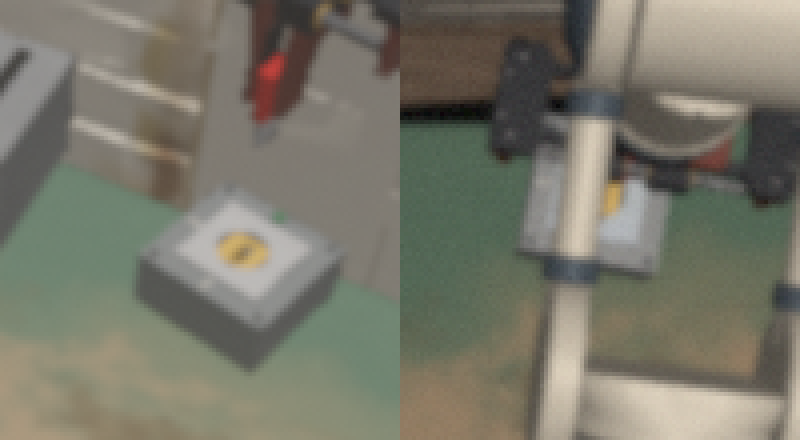

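Left crop (scene): the red key hangs in the fingers at (268,90), blade tip at (263,130), with the slot of the brass core at (242,248). Right crop (top): the arm hides most of the switch.

Call:
servo_tool --rows '[[[-0.001,0,0.04],0,-1],[[-0.001,0,0.075],0,-1],[[-0.001,0,0.09],0,-1],[[-0.001,0,0.09],0,-1],[[-0.001,0,0.09],0,-1]]'

```text
time: 10.02
position: [643.9, -56.4, 90.7]
ee_rot: [0.094, 0.996, -0.0, 0.001]
force: [0.0, 0.7, -0.7]
opening: 0.134
finger_force: 45.0
```

Call:
servo_tool --rows '[[[0,0,0],0,-1],[[0,0,0],0,-1]]'

```text
time: 10.28
position: [643.5, -56.8, 89.7]
ee_rot: [0.095, 0.995, -0.0, 0.001]
force: [0.0, 0.7, -0.1]
opening: 0.135
finger_force: 45.0
```

```bash
python3 - <<'E'
from h import *
to(643,-57,80,79.1)
c=cap("scene"); np.savez("scene3.npz",**c)
cv2.imwrite("pics/near.png",cv2.resize(c["img"][155:215,355:425],None,fx=10,fy=10,interpolation=cv2.INTER_CUBIC))
r=R.from_quat(c["orientation"]).as_matrix()
def pix(p):
    q=r.T@(np.array(p)-c["eye"]); return np.round([c["cx"]+c["fx"]*q[0]/-q[2],c["cy"]-c["fy"]*q[1]/-q[2]],1)
o=manip.get_obs();p=o["position"]
print("expected tip",pix(p+[0,0,-31]),"slot(643,-57)",pix([643,-57,44.5]),"+10x",pix([653,-57,44.5]),"+10y",pix([643,-47,44.5]))
c=dict(np.load("scene2.npz")); g=cv2.cvtColor(c["img"],cv2.COLOR_BGR2HSV)
w=c["img"][186:200,382:400].sum(2); h=g[186:200,382:400]
m=(h[...,1]>80)&(h[...,0]<35); print((m*1)); 
print(c["img"][186:200,382:400,2])
E
```

```text
t 10.28 pos [643.5 -56.8  89.7] yaw 79.1 tilt [ 0.0017 -0.0002] F [ 0.   0.7 -0.1] T [ 0.02 -0.    0.02] op 11.9 ff 45.0 j6 -1.52
shift [ 0.5 -0.3  9.7] turn 0.0
expected tip [390.9 188.3] slot(643,-57) [390.1 192. ] +10x [391.7 189.8] +10y [386.8 190.6]
[[0 0 0 0 0 0 0 0 0 0 0 0 0 0 0 0 0 0]
 [0 0 0 0 0 0 0 0 0 0 0 0 0 0 0 0 0 0]
 [0 0 0 0 0 0 0 0 0 0 0 0 0 0 0 0 0 0]
 [0 0 0 0 0 1 1 1 1 1 1 0 0 0 0 0 0 0]
 [0 0 0 0 1 1 1 1 1 1 1 1 1 0 0 0 0 0]
 [0 0 0 1 1 1 1 1 1 1 1 1 1 1 0 0 0 0]
 [0 0 0 1 1 1 1 1 1 1 1 1 1 1 1 0 0 0]
 [0 0 0 1 1 1 1 1 1 1 1 1 1 1 1 0 0 0]
 [0 0 0 0 1 1 1 1 1 1 1 1 1 1 0 0 0 0]
 [0 0 0 0 0 1 1 1 1 1 1 1 1 0 0 0 0 0]
 [0 0 0 0 0 0 0 0 0 1 1 0 0 0 0 0 0 0]
 [0 0 0 0 0 0 0 0 0 0 0 0 0 0 0 0 0 0]
 [0 0 0 0 0 0 0 0 0 0 0 0 0 0 0 0 0 0]
 [0 0 0 0 0 0 0 0 0 0 0 0 0 0 0 0 0 0]]
[[183 186 187 187 187 186 187 187 187 185 185 185 185 184 180 173 162 151]
 [186 186 186 183 180 180 182 185 183 178 175 177 181 184 185 184 180 174]
 [187 185 180 173 169 174 184 188 184 173 163 161 168 177 183 185 185 184]
 [186 183 172 163 171 187 197 200 196 185 173 161 157 164 176 183 186 185]
 [186 181 171 174 189 200 205 203 196 188 183 178 170 165 170 179 185 185]
 [186 184 184 192 202 205 202 193 181 172 175 184 187 183 178 180 185 187]
 [188 190 195 202 205 202 192 176 158 152 166 184 197 199 193 188 186 187]
 [187 191 197 202 202 194 177 157 145 153 176 194 204 205 199 191 187 187]
 [188 189 194 196 195 186 170 154 157 173 192 203 205 200 193 187 187 187]
 [187 188 188 189 187 182 176 174 181 193 202 204 198 189 183 183 186 187]
 [184 187 187 186 184 181 185 189 195 200 202 198 189 182 182 184 186 186]
 [174 181 185 186 186 185 187 191 193 195 194 191 186 183 185 186 186 184]
 [161 170 178 183 186 187 188 189 189 189 189 188 187 186 186 186 184 177]
 [158 159 163 172 180 185 187 188 187 188 188 188 188 188 187 185 178 167]]
```

View pics/near.png

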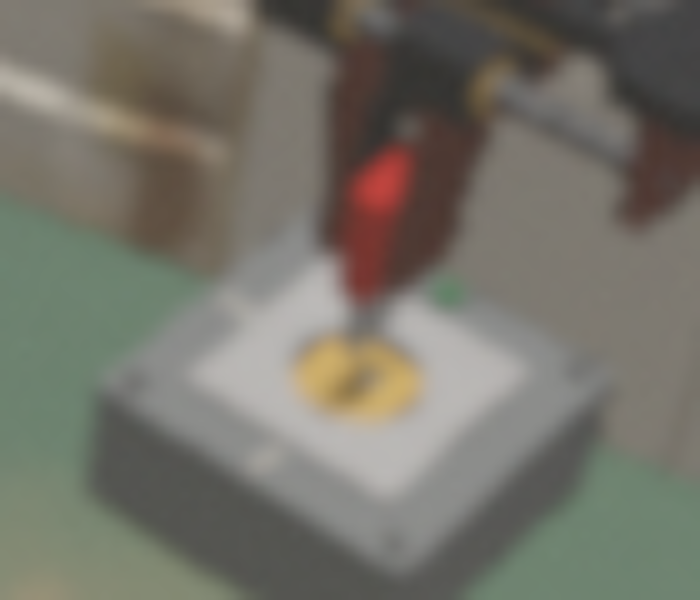

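Near view: the blade tip at (362,340) stands just above the slot at (355,380), and the projection of the measured TCP agrees to within half a pixel.

Call:
servo_tool --rows '[[[0.001,0,0.005],0,-1],[[0.001,0,0.01],0,-1],[[0.001,0,0.014],0,-1],[[0.001,0,0.018],0,-1],[[0.001,0,0.018],0,-1]]'

```text
time: 10.95
position: [641.8, -56.5, 69.9]
ee_rot: [0.095, 0.996, 0.0, -0.0]
force: [-0.1, 0.1, -0.5]
opening: 0.136
finger_force: 45.0
```

```bash
python3 -c "
from h import *
to(642.3,-57,60,79.1)"
```

```text
t 10.95 pos [641.8 -56.5  69.9] yaw 79.1 tilt [-0.001   0.0001] F [-0.1  0.1 -0.5] T [0.04 0.09 0.03] op 12.0 ff 45.0 j6 -1.52
shift [-0.6 -0.4  9.9] turn 0.0
```

Call:
servo_tool --rows '[[[0,0,0.003],0,-1],[[0,0,0.005],0,-1],[[0,0,0.006],0,-1],[[0,0,0.007],0,-1],[[0,0,0.007],0,-1]]'

```text
time: 11.58
position: [642.5, -56.5, 65.4]
ee_rot: [0.095, 0.996, -0.0, 0.001]
force: [-1.8, 0.8, 6.8]
opening: 0.136
finger_force: 45.0
```

```bash
python3 -c "
from h import *
to(642.3,-57,51.5,79.1)"
```

```text
t 11.57 pos [642.5 -56.5  65.4] yaw 79.1 tilt [ 0.0019 -0.0003] F [-1.8  0.8  6.8] T [ 0.1   0.41 -0.  ] op 12.0 ff 45.0 j6 -1.52
shift [ 0.2 -0.5 13.9] turn 0.0
```

Call:
servo_tool --rows '[[[0,0,0.002],0,-1],[[0,0,0.003],0,-1],[[0,0,0.004],0,-1],[[0,0,0.005],0,-1],[[0,0,0.005],0,-1]]'

```text
time: 12.2
position: [642.8, -56.5, 60.1]
ee_rot: [0.095, 0.996, 0.0, 0.001]
force: [-0.2, 0.5, 5.1]
opening: 0.135
finger_force: 45.0
```

Call:
servo_tool --rows '[[[0,0,0.001],0,-1],[[0,0,0.002],0,-1],[[0,0,0.003],0,-1],[[0,0,0.003],0,-1]]'

```text
time: 12.7
position: [642.8, -56.5, 57.9]
ee_rot: [0.095, 0.996, -0.0, 0.001]
force: [-2.5, 1.4, 9.0]
opening: 0.134
finger_force: 45.0
```

```bash
python3 -c "
from h import *
to(642.3,-57,51.5,79.1)"
```

```text
t 12.7 pos [642.8 -56.5  57.9] yaw 79.1 tilt [ 0.0026 -0.0003] F [-2.5  1.4  9. ] T [0.09 0.43 0.02] op 11.8 ff 45.0 j6 -1.52
shift [ 0.4 -0.5  6.4] turn 0.0
```

Call:
servo_tool --rows '[[[0,0,0.002],0,-1],[[0,0,0.003],0,-1],[[0,0,0.004],0,-1],[[0,0,0.005],0,-1],[[0,0,0.005],0,-1]]'

```text
time: 13.32
position: [642.8, -56.5, 53.1]
ee_rot: [0.095, 0.996, 0.0, 0.001]
force: [-1.9, 0.3, 8.4]
opening: 0.134
finger_force: 45.0
```

Call:
servo_tool --rows '[[[0,0,0.001],0,-1],[[0,0,0.002],0,-1],[[0,0,0.002],0,-1],[[0,0,0.002],0,-1]]'

```text
time: 13.82
position: [642.9, -56.5, 52.6]
ee_rot: [0.095, 0.996, -0.0, 0.002]
force: [-5.0, 0.6, 15.4]
opening: 0.132
finger_force: 45.0
```

```bash
python3 -c "
from h import *
to(642.3,-57,51.5,79.1)"
```

```text
t 13.82 pos [642.9 -56.5  52.6] yaw 79.1 tilt [ 0.0035 -0.0004] F [-5.   0.6 15.4] T [0.25 1.17 0.02] op 11.6 ff 45.0 j6 -1.52
shift [ 0.5 -0.6  1.1] turn 0.001
```

Call:
servo_tool --rows '[[[0.0005,0,0],0.15,-1],[[0.0005,0,0],0.3,-1],[[0.0005,0,0],0.45,-1],[[0.0005,0,0],0.6,-1],[[0.0005,0,0],0.75,-1]]'

```text
time: 14.45
position: [643.1, -57.3, 52.6]
ee_rot: [0.455, 0.89, 0.0, 0.003]
force: [-3.1, -1.0, 12.8]
opening: 0.134
finger_force: 45.0
```

```bash
python3 -c "
from h import *
to(642.3,-57,52.6,79.1-96)"
```

```text
t 14.45 pos [643.1 -57.3  52.6] yaw 35.9 tilt [ 0.0052 -0.0018] F [-3.1 -1.  12.8] T [-0.33  0.62  0.08] op 11.8 ff 45.0 j6 -0.77
shift [ 0.7 -0.5  0. ] turn 0.921
```

Call:
servo_tool --rows '[[[0.0003,-0.0003,0],0.18,-1],[[0.0003,-0.0003,0],0.36,-1],[[0.0003,-0.0003,0],0.54,-1],[[0.0003,-0.0003,0],0.7,-1],[[0.0003,-0.0003,0],0.82,-1]]'

```text
time: 15.08
position: [642.7, -58.0, 52.6]
ee_rot: [0.772, 0.635, 0.001, 0.003]
force: [-3.0, -3.0, 14.3]
opening: 0.134
finger_force: 45.0
```

Call:
servo_tool --rows '[[[0,0,0],0.05,-1],[[0,0,0],0.1,-1],[[0,0,0],0.13,-1],[[0,0,0],0.13,-1]]'

```text
time: 15.58
position: [642.0, -57.5, 52.6]
ee_rot: [0.811, 0.586, 0.001, 0.002]
force: [-5.1, -1.8, 14.3]
opening: 0.134
finger_force: 45.0
```

```bash
python3 - <<'E'
from h import *
to(642.3,-57,52.6,79.1-96)
ims=[]
for n in ("scene","top"):
    c=cap(n)
    x0,y0=(330,130) if n=="scene" else (240,100); ims.append(cv2.resize(c["img"][y0:y0+110,x0:x0+100],None,fx=4,fy=4,interpolation=cv2.INTER_CUBIC))
cv2.imwrite("pics/turned.png",np.hstack(ims))
E
```

```text
t 15.57 pos [642.  -57.5  52.6] yaw -18.3 tilt [ 0.0035 -0.0023] F [-5.1 -1.8 14.3] T [-0.49  1.19  0.24] op 11.8 ff 45.0 j6 0.18
shift [0.6 0.2 0. ] turn -0.025
```

View pics/turned.png

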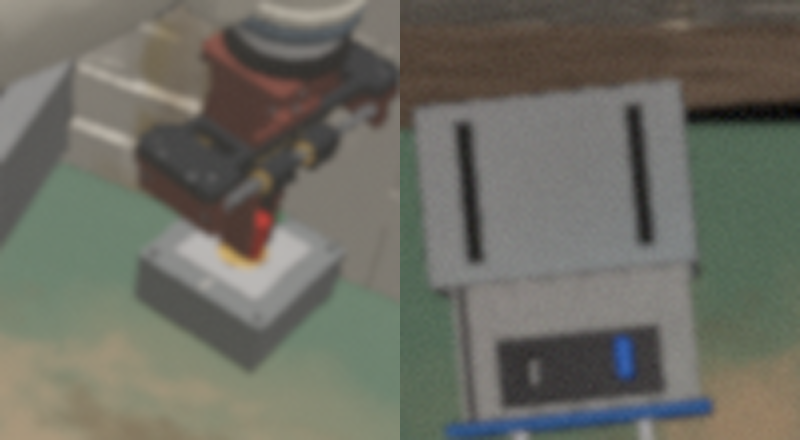

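Left crop: the key's red bow is seated in the brass core, turned a quarter with the gripper. Right crop: the drawer is still open, with the blue key in its slot at (623,357). I'll add a small turn to confirm it is against the stop.

Call:
servo_tool --rows '[[[0,0,0],0.02,-1],[[0,0,0],0.04,-1],[[0,0,0],0.04,-1],[[0,0,0],0.04,-1]]'

```text
time: 16.18
position: [641.9, -57.5, 52.6]
ee_rot: [0.822, 0.57, 0.001, 0.002]
force: [-5.7, -2.1, 15.1]
opening: 0.131
finger_force: 45.1
```

```bash
python3 -c "
from h import *
to(642.3,-57,52.6,79.1-96)"
```

```text
t 16.18 pos [641.9 -57.5  52.6] yaw -20.6 tilt [ 0.0034 -0.0025] F [-5.7 -2.1 15.1] T [-0.58  1.26  0.44] op 11.5 ff 45.1 j6 0.22
shift [0.6 0.2 0. ] turn -0.064
```

Call:
servo_tool --rows '[[[0,0,0],-0.02,-1],[[0,0,0],-0.02,-1],[[0,0,0],-0.02,-1]]'

```text
time: 16.55
position: [641.9, -57.6, 52.6]
ee_rot: [0.816, 0.578, 0.001, 0.002]
force: [-5.7, -2.2, 13.9]
opening: 0.134
finger_force: 45.0
```

```bash
python3 -c "
from h import *
to(642.3,-57,52.6,79.1-96)
print(manip.finish_job())"
```

```text
t 16.55 pos [641.9 -57.6  52.6] yaw -19.4 tilt [ 0.0033 -0.0024] F [-5.7 -2.2 13.9] T [-0.53  1.26  0.21] op 11.8 ff 45.0 j6 0.2
shift [0.7 0.2 0. ] turn -0.044
the job is handed in; nothing more can be done
None
```

I handed the job in at 16.6 s: the drawer is open at its stop, the blue key is still in its slot, and the red key is fully home in the lock, turned a quarter turn clockwise to the stop and still gripped at 45 N. The verdict was not shown.

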